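# Slide the bridge tie rod home

## Robot

A 6-joint arm with a two-finger parallel gripper is mounted at the origin on the work surface. World frame = base frame: x ahead of the robot, y to its left, z up, the work surface at z = 0. Lengths are in mm, angles in degrees, forces in N, time in s.
With the tool pointing down it reaches from about 325 to 1000 mm from the base axis. Payload 5.1 kg.
Tool frame: the origin (TCP) lies on the centre line of the jaws, within the pads' length; the fingertips stand 19 mm ahead of it and the grasp point (between the pads) is the TCP; z points along the fingers, y is the line along which they close (so a half turn about z gives the same grasp; the last joint's range is limited). The gripper opens to 85 mm and grips with 20 to 120 N. Pads are 22 mm wide; open, the fingers measure 114 mm over their backs; the gripper's body (76 mm by 85 mm) begins 54 mm behind the grasp point. The pads swing forward as they close: fully open they stand 13 mm farther back than shut.
Start: joints at [-70.68, 7.093, 94.555, -0, 78.352, -4.733], TCP at [264.893, -593.563, 250.322] pointing down, gripper open.
Joint ranges: [-149.61, 149.61], [-58.7, 133.49], [1.44, 155.28], [-77.14, 257.14], [18.33, 153.61], [-166.67, 166.67]. Speed limits (degrees/s): [147.25, 147.25, 180, 180, 180, 180].

## Interface

Orientations are given as [roll, pitch, yaw] about the fixed x, y, z axes, in that order (R = Rz(yaw) Ry(pitch) Rx(roll)).
In Python, from station import robot, viewer, sign_off gives the robot as it stands.
- The arm moves only by the shell command python3 -m creep 'ROWS' [OPENING] [FORCE]. ROWS is text: rows parted by semicolons, each of 6 numbers parted by spaces: the shift along the tool's x, y, z in cm, then the turn, a rotation vector about the tool's x, y, z in rad. In form: x y z ax ay az; .... A call has exactly 10 rows; each row shifts and turns the commanded pose from where the row before left it, along the tool's axes as they then stand; what a row does not reach is not made up. A row lasts 1/10 s, in which the tool goes at most 50 mm and 8.59 degrees, less where a joint would pass 70% of its speed; a pose out of reach is approached as far as the arm can. A call is refused whole if a number of a shift passes 5 or a number of a turn 0.15, either way. A call with a gripper value outside its range is refused whole. OPENING is the finger opening in cm, from 0 to 8.54, set as the call begins (- or left out, the last holds). The fingers move at their own pace and stop on an object; FORCE is the grip in N (left out, the last holds). Time passes only in rows, so rows that do not move let the fingers close, or fill a call up. It gives the time, the measured TCP pose, the force, the opening and the grip force at its end, in the units of the state.
- robot.state(): the state, without advancing time (a new reading comes with each control period).
- viewer.read_camera(name): name is "scene" or "side" or "wrist"; returns the picture (384x512x3 uint8, red, green, blue); there is no depth.
- viewer.camera_model(name): a dict with "intrinsics" (3x3 intrinsics, pixels), "D" ([k1, k2, p1, p2, k3] as OpenCV has them; the pictures are not rectified), "T" (4x4, takes a point from camera to world coordinates). Camera axes: x right, y up, looking along -z (the intrinsics and any distortion apply to the point x, -y, -z); pixel columns grow to the right and rows downward; lengths in mm; the calibration is good to about 2 mm. A picture is of the moment at which its call begins: read the wrist's pose just before it. camera_model takes no time and is no camera call; for the wrist camera it gives the pose at the moment of the call.
- sign_off(): hands the job in; it is judged then, once.
The state is a dict: "clock": time; "joint_positions": joint angles; "qvel": joint speeds; "joint_efforts": joint torques, N m; "position": TCP position; "tcp_rot": TCP orientation; "force": force on the tool from outside, world axes, zero at the start; "moment": the same for the moment, N m; "finger_gap": opening from 0.0 (shut) to 1.0 (fully open); "grip_force": force on a finger pad.
Only numpy, scipy, OpenCV 4.12 (cv2) and the standard library are available. Lean on these libraries where they do the work, as an engineer would, in place of code of your own. Each camera call takes 0.05 s, during which the arm holds its last target. There are 200 camera calls.

## Task

Slide the long steel tie rod out of its clear tube and partway into the deep bore of the bridge pylon, let go, take hold further back and push it home: feel for the hidden friction stop inside the bore and press until it gives just a few millimetres (not more than 8), then let go of the rod. Do it gently, never ramming the stop, and leave the toys round about alone.

Things in the scene. Friction and masses are not known exactly. Their poses are not given: they have to be found in the camera images.
- rod_center (a point): Centre of the tie rod: round steel, 14 mm in diameter, 250 mm long, about 0.12 kg, lying level about 49 mm above the table. Its own +y axis runs along it toward the domed tip, the way it is to be pushed. At the start its rear 145 to 155 mm is inside the clear tube and its front 95 to 105 mm lies bare in the open gap; its tail is still in the tube at the end.
- rod_tip (a point): The domed tip of the rod, 125 mm from its centre along the rod's +y. It starts 15 to 25 mm short of the bore's mouth.
- bridge: The fixed piece: plywood base 100 x 470 mm, top 12 mm above the table, carrying tube and pylon; origin on the table under the middle of the gap, +y the push direction. The pylon's foot is a steel block 50 mm wide, 144 mm long, its top 73 mm above the table (24 mm above the rod's line); its tower, 54 mm wide, rises to 227 mm, starting 104 mm behind the bore's mouth.
- bore_mouth (a point): Centre of the mouth of the pylon's bore, on the rod's line; +y points into the bore, z up. The bore is square, 18 mm across (about 2 mm of play each way round the rod). In its roof, centred 25 mm inside the mouth, a sprung shoe presses down on the rod with about 3 N; shoe, bore and tube together drag on it with 1 to 6 N.
- tube_mouth (a point): Centre of the open end of the clear square parking tube (24 mm across, 175 mm long, shut at the rear, top 62 mm above the table). It lies 120 mm from the bore's mouth, along -y; the rod can be gripped only in this 120 mm gap, where it is bare, with 35 mm free beneath it and nothing beside it.
- stop (a joint): How far (m) the friction stop, a rubber block inside the bore, has been pushed deeper from where it sat at the start: 0 at the start; it does not spring back. It cannot be seen; its face starts 82 to 112 mm inside the bore's mouth. It stands still until pushed with about 12 N (on top of the shoe's drag), then slides; it must never take over 20 N, so meet it at a slow creep.
- engine: Red toy fire engine, 120 x 52 x 67 mm, a bystander; origin under its centre.
- bus: Silver toy bus, 130 x 46 x 55 mm, a bystander; origin under its centre.
- hedge: Green silicone hedge, 30 x 100 x 43 mm, a bystander; origin under its centre.
- figure_a: Tiny turned wooden figure, 26 mm across, 54 mm tall, a bystander; origin under its centre.
- figure_b: Another tiny wooden figure of the same size, darker, a bystander; origin under its centre.

How it is judged:
By the outcome, as a careful person would: the job done as asked, in the order asked, and still so for the second after the job is handed in, with the robot touching nothing.
It also fails if it takes over 61 s, if anything falls off the work surface, if the arm or the gripper's body presses on something with over 40 N, if the wrist force passes 120 N, or if a joint passes its speed limit or range.

## Working session

There is one attempt and no reset: what is moved stays moved. The work goes in short steps, Python scripts to look and compute and a shell command to move; the robot and the scene stay as the last step left them, time stands still between calls to the robot, and variables do not carry over. Pictures are saved under pics/ and viewed, at most 10 in all, crops included, and the job is handed in when it is done.

```bash
mkdir -p pics; ls; python3 - <<'E'
from station import robot, viewer
import cv2, numpy as np
s=robot.state(); print(s)
for n in ["scene","side"]:
    im=viewer.read_camera(n); cv2.imwrite(f"pics/{n}0.png",im[:,:,::-1]); m=viewer.camera_model(n); print(n,np.round(m["intrinsics"],1).tolist(),m["D"],np.round(m["T"],3).tolist())
E
```

```text
pics
{'clock': 0.0, 'joint_positions': array([-7.06782780e+01,  7.13415575e+00,  9.46346200e+01, -3.93152260e-04,
        7.83532654e+01, -4.73406658e+00]), 'qvel': array([ 0.06579012, -0.06759827,  0.04722457, -0.02773604, -0.05409137,
        0.04453279]), 'joint_efforts': array([-1.05722964e-03, -4.23618865e+01, -3.65449047e+01, -2.28901481e-04,
        6.88544053e-03,  1.06393077e-05]), 'position': array([ 264.7206523 , -593.01491119,  249.03998809]), 'tcp_rot': array([-1.79878343e+02, -9.68860198e-03,  2.40558581e+01]), 'force': array([-0.17981653, -0.34579231, -0.15912011]), 'moment': array([ 0.0275568 ,  0.01226063, -0.07124783]), 'grip_force': 0.0, 'finger_gap': 0.9981752492341031}
scene [[400.6, 0.0, 255.0], [0.0, 400.6, 192.6], [0.0, 0.0, 1.0]] [-0.13244245  0.          0.          0.          0.        ] [[0.379, -0.615, 0.691, 1089.598], [0.925, 0.242, -0.291, -201.52], [0.012, 0.75, 0.661, 589.939], [0.0, 0.0, 0.0, 1.0]]
side [[355.2, 0.0, 256.1], [0.0, 355.2, 193.3], [0.0, 0.0, 1.0]] [-0.03719273  0.          0.          0.          0.        ] [[0.999, 0.022, -0.025, 520.125], [-0.033, 0.671, -0.741, -482.091], [0.0, 0.741, 0.671, 513.305], [0.0, 0.0, 0.0, 1.0]]
```

View pics/scene0.png

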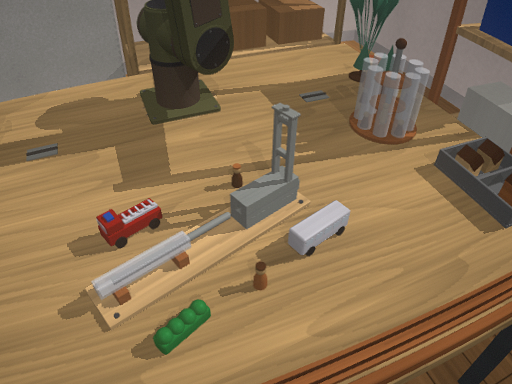

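View pics/side0.png

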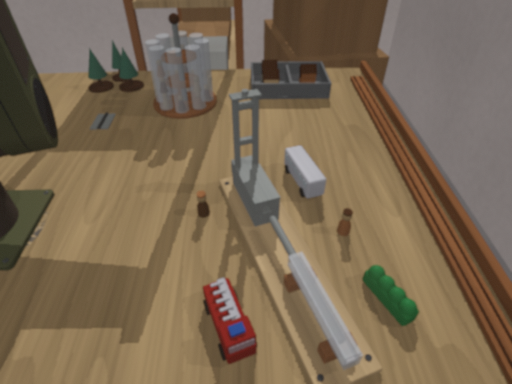

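Scene view: tube runs from (100,283) to (188,240), the bare rod from there to the steel pylon block at about (232,213). Toys: engine at (130,220), bus at (320,228), hedge at (183,325), figures at (237,177) and (261,277). Side view: tube mouth at about (296,256), rod up to the block at about (273,218). Next, enlarged crops for accurate pixels.

```bash
python3 - <<'E'
import cv2
a=cv2.imread("pics/scene0.png")[165:265,160:310]; cv2.imwrite("pics/sc_crop.png",cv2.resize(a,None,fx=5,fy=5,interpolation=cv2.INTER_CUBIC))
b=cv2.imread("pics/side0.png")[150:290,220:330]; cv2.imwrite("pics/sd_crop.png",cv2.resize(b,None,fx=4,fy=4,interpolation=cv2.INTER_CUBIC))
E
```

```text
(no output)
```

View pics/sc_crop.png

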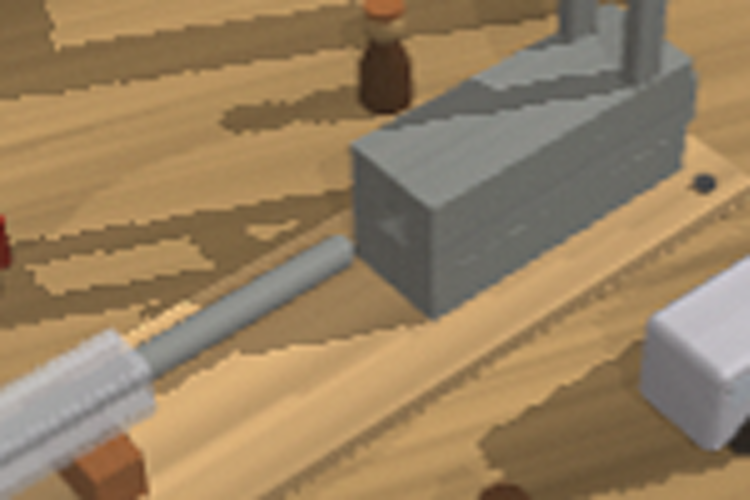

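View pics/sd_crop.png

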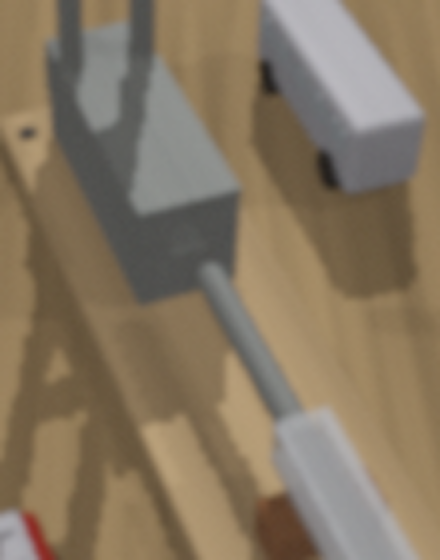

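Scene crop: block front top corners at (352,146) and (432,207), rod tip at (345,250), rod enters the tube at (150,358). Side crop: front top corners at (138,215) and (239,192), tip at (207,268), rod at tube (288,412).

```bash
cat > h.py <<'E'
import cv2, numpy as np
from station import robot, viewer
def cast(n,px,z,m=None):
    m=m or viewer.camera_model(n)
    u=cv2.undistortPoints(np.array([[px]],float),m["intrinsics"],np.array(m["D"],float))[0,0]
    T=np.array(m["T"]); d=T[:3,:3]@[u[0],-u[1],-1]; o=T[:3,3]
    return o+d*(z-o[2])/d[2]
E
python3 - <<'E'
from h import *
S=lambda x,y:(160+(x+.5)/5-.5,165+(y+.5)/5-.5)
D=lambda x,y:(220+(x+.5)/4-.5,150+(y+.5)/4-.5)
def p(n,f,nm,xy,z):
    q=cast(n,f(*xy),z); print(n,nm,np.round(q,1)); return q
for n,f,L,R,BR,tip,tub,tl,tr in [("scene",S,(352,146),(432,207),(692,62),(345,250),(150,358),(110,332),(155,375)),("side",D,(138,215),(239,192),(48,47),(207,268),(288,412),(280,425),(330,408))]:
    l=p(n,f,"L",L,73); r=p(n,f,"R",R,73); b=p(n,f,"B",BR,73)
    t=p(n,f,"tip",tip,49); u=p(n,f,"tube",tub,49)
    a=p(n,f,"tl",tl,62); c=p(n,f,"tr",tr,62)
    print(" width",np.linalg.norm(r-l),"mouth",(l+r)/2,"yawdir via face",np.degrees(np.arctan2(*(r-l)[1::-1])))
    e=b-(r if n=="scene" else l);print(" side edge len",np.linalg.norm(e),"dir",np.degrees(np.arctan2(e[1],e[0])))
    e=t-u;print(" rod dir",np.degrees(np.arctan2(e[1],e[0])),np.linalg.norm(e)); print(" tubemouth",(a+c)/2)
    e=(l+r)/2-(a+c)/2;print(" mouths dir",np.degrees(np.arctan2(e[1],e[0])),np.linalg.norm(e[:2]))
E
```

```text
scene L [534.6 -20.4  73. ]
scene R [578.2  -4.   73. ]
scene B [536.7 126.5  73. ]
scene tip [564.7 -34.7  49. ]
scene tube [ 591.6 -119.6   49. ]
scene tl [ 586.  -131.7   62. ]
scene tr [ 612.  -122.1   62. ]
 width 46.57728112852861 mouth [556.42974204 -12.18276406  73.        ] yawdir via face 20.592929547605532
 side edge len 136.92725619371544 dir 107.6354166272336
 rod dir 107.57574298669405 89.05379372048893
 tubemouth [ 599.01353574 -126.86540649   62.        ]
 mouths dir 110.37089600969021 122.33351119464167
side L [532.  -22.6  73. ]
side R [578.4  -9.   73. ]
side B [489.4 103.4  73. ]
side tip [562.9 -33.4  49. ]
side tube [ 590.9 -116.8   49. ]
side tl [ 585.1 -133.4   62. ]
side tr [ 606.  -125.6   62. ]
 width 48.40770988928456 mouth [555.18203766 -15.81035802  73.        ] yawdir via face 16.34754484949912
 side edge len 132.97727616941654 dir 108.65339036808149
 rod dir 108.55724914002236 87.96580050273099
 tubemouth [ 595.52797669 -129.47372845   62.        ]
 mouths dir 109.54282207666537 120.61159385691506
```

```bash
python3 - <<'E'
from h import *
d=np.array([np.cos(np.radians(108.6)),np.sin(np.radians(108.6))]); lat=np.array([d[1],-d[0]])
tub=np.array([556,-14])-120*d
for nm,px in [("figA",(237,186)),("figB",(261,288)),("bus near",(310,250)),("hedge",(208,312)),("eng",(160,222))]:
    q=cast("scene",px,0)[:2]; print(nm,q.round(),"s,lat",((q-tub)@d).round(),((q-tub)@lat).round())
tgt=tub+45*d; p=np.array([264.7,-593.0]); print("tgt",tgt)
N=20;yaw=24.06;T=(tgt-p)/N
for k in range(N):
    a=np.radians(yaw);x=np.array([np.cos(a),np.sin(a)]);y=np.array([x[1],-x[0]])
    print(np.round([T@x/10,T@y/10],2).tolist(),end=" ")
    if k<10: yaw+=8.454
E
```

```text
figA [437.  29.] s,lat 199.0 -99.0
figB [712. -28.] s,lat 57.0 144.0
bus near [667.  94.] s,lat 187.0 139.0
hedge [ 725. -130.] s,lat -44.0 123.0
eng [ 486. -159.] s,lat 5.0 -113.0
tgt [579.9219482  -85.08263075]
[2.47, -1.68] [2.69, -1.29] [2.86, -0.88] [2.95, -0.45] [2.99, -0.02] [2.96, 0.42] [2.86, 0.85] [2.71, 1.27] [2.49, 1.65] [2.22, 2.0] [1.9, 2.3] [1.9, 2.3] [1.9, 2.3] [1.9, 2.3] [1.9, 2.3] [1.9, 2.3] [1.9, 2.3] [1.9, 2.3] [1.9, 2.3] [1.9, 2.3]
```

```bash
python3 -m creep '2.47 -1.68 0 0 0 -0.1475; 2.69 -1.29 0 0 0 -0.1475; 2.86 -0.88 0 0 0 -0.1475; 2.95 -0.45 0 0 0 -0.1475; 2.99 -0.02 0 0 0 -0.1475; 2.96 0.42 0 0 0 -0.1475; 2.86 0.85 0 0 0 -0.1475; 2.71 1.27 0 0 0 -0.1475; 2.49 1.65 0 0 0 -0.1475; 2.22 2 0 0 0 -0.1475' 8.5 60
python3 -m creep '1.9 2.3 0.8 0 0 0; 1.9 2.3 0.8 0 0 0; 1.9 2.3 0.8 0 0 0; 1.9 2.3 0.8 0 0 0; 1.9 2.3 0.8 0 0 0; 1.9 2.3 0.8 0 0 0; 1.9 2.3 0.8 0 0 0; 1.9 2.3 0.8 0 0 0; 1.9 2.3 0.8 0 0 0; 1.9 2.3 0.8 0 0 0'
python3 - <<'E'
from h import *
s=robot.state(); m=viewer.camera_model("wrist"); im=viewer.read_camera("wrist")
cv2.imwrite("pics/w1.png",im[:,:,::-1]); np.savez("w1.npz",T=m["T"],K=m["intrinsics"],D=m["D"])
print(s["clock"],s["position"],s["tcp_rot"],s["force"]);print(np.round(m["intrinsics"],1).tolist(),m["D"],np.round(m["T"],3).tolist())
E
```

```text
clock: 1.1
position: [422.8, -338.4, 249.8]
tcp_rot: [-180.0, -0.0, 108.9]
force: [0.3, -0.2, 0.5]
finger_gap: 0.998
grip_force: 0.0
clock: 2.1
position: [580.2, -85.2, 169.4]
tcp_rot: [-180.0, -0.0, 108.6]
force: [-0.2, -0.7, 0.0]
finger_gap: 0.998
grip_force: 0.0
2.1 [580.23989292 -85.17269296 169.42762131] [-1.79952683e+02 -2.67645889e-02  1.08569263e+02] [-0.1570646  -0.68202486  0.0191668 ]
[[304.6, 0.0, 253.4], [0.0, 304.6, 194.5], [0.0, 0.0, 1.0]] [-0.06231942  0.          0.          0.          0.        ] [[0.948, -0.303, -0.097, 555.601], [0.318, 0.902, 0.291, -9.423], [-0.001, -0.307, 0.952, 293.369], [0.0, 0.0, 0.0, 1.0]]
```

View pics/w1.png

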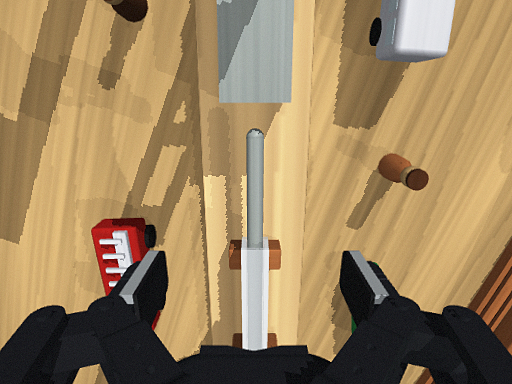

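Wrist view: rod tip at (255,130), rod enters the tube at about (256,240), the block's front top edge on row 102 from column 219 to 291. The rod runs vertically, nearly aligned with the tool.

```bash
python3 - <<'E'
from h import *
f=np.load("w1.npz"); m=dict(intrinsics=f["K"],D=f["D"],T=f["T"])
im=cv2.imread("pics/w1.png"); hsv=cv2.cvtColor(im,cv2.COLOR_BGR2HSV)
def seg(r,lo,hi,c0):
    s=(hsv[r,lo:hi,1]<70); i=c0-lo
    if not s[i]: return None
    a=i
    while a>0 and s[a-1]: a-=1
    b=i
    while b<len(s)-1 and s[b+1]: b+=1
    return a+lo,b+lo
P=[];B=[];W=[]
for r in range(140,234,4):
    g=seg(r,225,285,255)
    if g: P.append(cast("w",((g[0]+g[1])/2,r),49,m)[:2]); W.append((r,g))
print(W[::4])
for r in range(20,100,8):
    g=seg(r,205,310,255)
    if g: B.append(cast("w",((g[0]+g[1])/2,r),73,m)[:2]); print(r,g,end=' ')
def line(P):
    vx,vy,x,y=cv2.fitLine(np.float32(P),cv2.DIST_HUBER,0,.01,.01).ravel()
    if vy<0: vx,vy=-vx,-vy
    return np.array([x,y]),np.array([vx,vy])
tcp=np.array([580.24,-85.17])
for nm,Q in (("rod",P),("block",B)):
    o,v=line(Q); n=np.array([v[1],-v[0]]); print(nm,o,"dir",np.degrees(np.arctan2(v[1],v[0])),"tcp lat off",(tcp-o)@n)
o,v=line(P)
mo=cast("w",(255,102.5),73,m)[:2]; tip=cast("w",(255,130),51,m)[:2]; tu=cast("w",(256,241),62,m)[:2]
print("s relative to tcp: mouth",(mo-tcp)@v,"tip",(tip-tcp)@v,"tube",(tu-tcp)@v, "mouth xy",mo)
print([hsv[r,255].tolist() for r in range(94,132,4)])
E
```

```text
[(140, (247, 263)), (156, (247, 263)), (172, (247, 263)), (188, (247, 262)), (204, (247, 262)), (220, (247, 262))]
20 (217, 293) 28 (217, 292) 36 (217, 292) 44 (218, 292) 52 (218, 292) 60 (218, 291) 68 (218, 291) 76 (218, 291) 84 (219, 291) 92 (219, 291) rod [575.9954   -67.143166] dir 108.23716 tcp lat off -1.6101470122897545
block [547.968     15.681121] dir 108.68642 tcp lat off -1.740730772175426
s relative to tcp: mouth 75.81244902279145 tip 54.57151475527355 tube -36.15910137130861 mouth xy [557.73089285 -12.76483403]
[[73, 14, 165], [73, 14, 160], [21, 29, 166], [19, 114, 184], [19, 110, 188], [19, 114, 183], [18, 113, 188], [18, 110, 188], [18, 115, 188], [85, 23, 66]]
```

```bash
python3 -m creep '-0.2 0.01 1.2 0 0 0; -0.2 0.01 1.2 0 0 0; -0.2 0.01 1.2 0 0 0; -0.2 0.01 1.2 0 0 0; -0.2 0.01 1.2 0 0 0; -0.2 0.01 1.2 0 0 0; -0.2 0.01 1.2 0 0 0; -0.2 0.01 1.2 0 0 0; -0.2 0.01 1.2 0 0 0; -0.2 0.01 1.2 0 0 0' 5
python3 - <<'E'
from h import *
s=robot.state(); m=viewer.camera_model("wrist"); im=viewer.read_camera("wrist")
cv2.imwrite("pics/w2.png",im[:,:,::-1]); np.savez("w2.npz",T=m["T"],K=m["intrinsics"],D=m["D"])
print(s["clock"],s["position"],s["tcp_rot"],s["force"])
E
```

```text
clock: 3.15
position: [587.5, -105.2, 49.4]
tcp_rot: [180.0, 0.0, 108.6]
force: [-0.2, -0.2, -0.4]
finger_gap: 0.586
grip_force: 0.0
3.15 [ 587.5142541  -105.17078839   49.35461559] [1.79995504e+02 2.36016185e-03 1.08570450e+02] [-0.19323125 -0.18894834 -0.41504087]
```

View pics/w2.png

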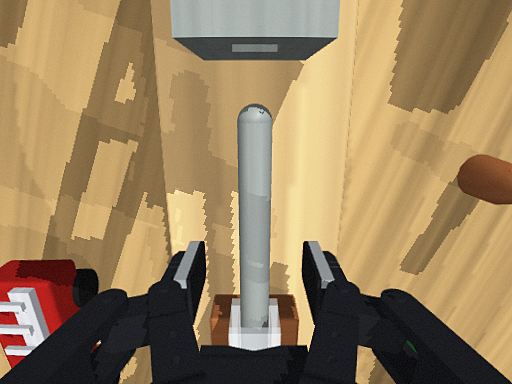

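Rod column ~255 at every depth, bore mouth centred at ~255, pads at 205 and 303 (mid 254): the jaws straddle the rod, within about half a millimetre of centre, parallel to it, and it lines up with the bore. Grip it.

```bash
python3 -m creep '0 0.04 0 0 0 0; 0 0 0 0 0 0; 0 0 0 0 0 0; 0 0 0 0 0 0; 0 0 0 0 0 0; 0 0 0 0 0 0; 0 0 0 0 0 0; 0 0 0 0 0 0; 0 0 0 0 0 0; 0 0 0 0 0 0' 0 60
```

```text
clock: 4.2
position: [588.3, -105.0, 50.9]
tcp_rot: [179.9, 0.0, 108.6]
force: [1.2, 1.2, 3.3]
finger_gap: 0.141
grip_force: 58.7
```

```bash
python3 -m creep '0.1 0 0 0 0 0; 0.2 0 0 0 0 0; 0.2 0 0 0 0 0; 0.2 0 0 0 0 0; 0.2 0 0 0 0 0; 0.2 0 0 0 0 0; 0.2 0 0 0 0 0; 0.2 0 0 0 0 0; 0.1 0 0 0 0 0; 0 0 0 0 0 0'
python3 - <<'E'
from h import *
s=robot.state(); im=viewer.read_camera("wrist")
cv2.imwrite("pics/w3.png",im[:,:,::-1])
print(s["clock"],s["position"],s["tcp_rot"],s["force"])
E
```

```text
clock: 5.2
position: [582.5, -89.4, 50.2]
tcp_rot: [-180.0, -0.0, 108.6]
force: [0.1, -1.1, 4.8]
finger_gap: 0.144
grip_force: 58.7
5.2 [582.5236276  -89.42236415  50.23731217] [-1.79988308e+02 -3.04603052e-02  1.08569200e+02] [ 0.122584   -1.13282421  4.82170588]
```

View pics/w3.png

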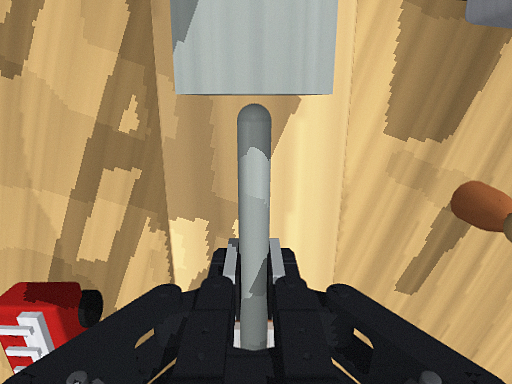

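The tip stands just short of the mouth at (254,104), centred on the block (columns 175–333). Ease up slightly (4.8 N of upward force) and go on in.

```bash
python3 -m creep '0 0 -0.03 0 0 0; 0 0 -0.03 0 0 0; 0.1 0 0 0 0 0; 0.1 0 0 0 0 0; 0.1 0 0 0 0 0; 0.1 0 0 0 0 0; 0.1 0 0 0 0 0; 0.1 0 0 0 0 0; 0.1 0 0 0 0 0; 0.1 0 0 0 0 0'
```

```text
clock: 6.25
position: [580.0, -82.0, 50.8]
tcp_rot: [-180.0, -0.0, 108.6]
force: [0.9, -1.5, 0.5]
finger_gap: 0.138
grip_force: 58.6
```

```bash
python3 -m creep '0.15 0 0 0 0 0; 0.15 0 0 0 0 0; 0.15 0 0 0 0 0; 0.15 0 0 0 0 0; 0.15 0 0 0 0 0; 0.15 0 0 0 0 0; 0.15 0 0 0 0 0; 0.15 0 0 0 0 0; 0.15 0 0 0 0 0; 0.15 0 0 0 0 0'
python3 -m creep '0.15 0 0 0 0 0; 0.15 0 0 0 0 0; 0.15 0 0 0 0 0; 0.15 0 0 0 0 0; 0.15 0 0 0 0 0; 0.15 0 0 0 0 0; 0.15 0 0 0 0 0; 0.15 0 0 0 0 0; 0.15 0 0 0 0 0; 0.15 0 0 0 0 0'
```

```text
clock: 7.25
position: [575.3, -67.8, 50.8]
tcp_rot: [-180.0, -0.0, 108.6]
force: [0.1, -0.6, -0.1]
finger_gap: 0.134
grip_force: 58.6
clock: 8.25
position: [570.3, -53.6, 50.7]
tcp_rot: [-180.0, -0.0, 108.6]
force: [0.5, -1.1, -3.1]
finger_gap: 0.14
grip_force: 58.4
```

```bash
python3 -m creep '0.15 0 0 0 0 0; 0.15 0 0 0 0 0; 0.15 0 0 0 0 0; 0.15 0 0 0 0 0; 0.15 0 0 0 0 0; 0.15 0 0 0 0 0; 0.15 0 0 0 0 0; 0.15 0 0 0 0 0; 0.15 0 0 0 0 0; 0.15 0 0 0 0 0'
python3 -m creep '0 0 0 0 0 0; 0 0 0 0 0 0; 0 0 0 0 0 0; 0 0 0 0 0 0; 0 0 0 0 0 0; 0 0 0 0 0 0; 0 0 0 0 0 0; 0 0 0 0 0 0; 0 0 0 0 0 0; 0 0 0 0 0 0' 4
```

```text
clock: 9.25
position: [565.8, -39.4, 50.9]
tcp_rot: [180.0, 0.0, 108.6]
force: [1.3, -1.3, -4.7]
finger_gap: 0.144
grip_force: 58.4
clock: 10.25
position: [565.8, -39.5, 50.9]
tcp_rot: [-180.0, -0.0, 108.6]
force: [-0.0, 0.4, 0.1]
finger_gap: 0.469
grip_force: 0.0
```

```bash
python3 -m creep '-0.4 0 0 0 0 0; -0.8 0 0 0 0 0; -0.8 0 0 0 0 0; -0.8 0 0 0 0 0; -0.8 0 0 0 0 0; -0.8 0 0 0 0 0; -0.8 0 0 0 0 0; -0.8 0 0 0 0 0; -0.8 0 0 0 0 0; -0.4 0 0 0 0 0'
python3 - <<'E'
from h import *
s=robot.state(); im=viewer.read_camera("wrist")
cv2.imwrite("pics/w4.png",im[:,:,::-1])
print(s["clock"],s["position"],s["tcp_rot"],s["force"])
E
```

```text
clock: 11.25
position: [589.0, -108.6, 51.0]
tcp_rot: [180.0, 0.0, 108.5]
force: [0.0, 0.0, 0.2]
finger_gap: 0.467
grip_force: 0.0
11.25 [ 589.02947878 -108.60908178   50.97612071] [1.79993362e+02 8.36624746e-03 1.08533633e+02] [0.03515414 0.01864702 0.16663416]
```

View pics/w4.png

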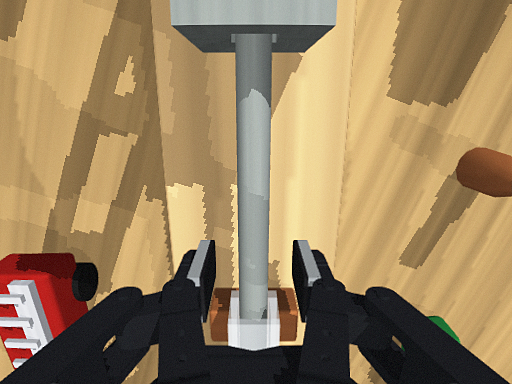

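The rod stands in the bore (entry at (254,38)), its near part at column ~255 between the pads (214 and 294). Go 3 mm forward for tube clearance, then take hold.

```bash
python3 -m creep '0.15 0 0 0 0 0; 0.15 0 0 0 0 0; 0 0 0 0 0 0; 0 0 0 0 0 0; 0 0 0 0 0 0; 0 0 0 0 0 0; 0 0 0 0 0 0; 0 0 0 0 0 0; 0 0 0 0 0 0; 0 0 0 0 0 0' - 
python3 -m creep '0 0 0 0 0 0; 0 0 0 0 0 0; 0 0 0 0 0 0; 0 0 0 0 0 0; 0 0 0 0 0 0; 0 0 0 0 0 0; 0 0 0 0 0 0; 0 0 0 0 0 0; 0 0 0 0 0 0; 0 0 0 0 0 0' 0 60
python3 -m creep '0.1 0 0 0 0 0; 0.2 0 0 0 0 0; 0.2 0 0 0 0 0; 0.2 0 0 0 0 0; 0.2 0 0 0 0 0; 0.2 0 0 0 0 0; 0.2 0 0 0 0 0; 0.1 0 0 0 0 0; 0.1 0 0 0 0 0; 0.1 0 0 0 0 0'
```

```text
clock: 12.3
position: [587.8, -105.0, 50.9]
tcp_rot: [-180.0, -0.0, 108.6]
force: [0.2, 0.3, -0.8]
finger_gap: 0.47
grip_force: 0.0
clock: 13.3
position: [587.9, -104.9, 51.0]
tcp_rot: [180.0, 0.0, 108.6]
force: [0.0, 0.5, 2.2]
finger_gap: 0.146
grip_force: 58.5
clock: 14.3
position: [582.7, -89.8, 51.0]
tcp_rot: [180.0, 0.0, 108.6]
force: [0.6, -3.8, 2.4]
finger_gap: 0.139
grip_force: 58.5
```

```bash
python3 -m creep '0.1 0 0 0 0 0; 0.1 0 0 0 0 0; 0.1 0 0 0 0 0; 0.1 0 0 0 0 0; 0.1 0 0 0 0 0; 0.1 0 0 0 0 0; 0.1 0 0 0 0 0; 0.1 0 0 0 0 0; 0.1 0 0 0 0 0; 0.1 0 0 0 0 0'
python3 -m creep '0.03 0 0 0 0 0; 0.03 0 0 0 0 0; 0.03 0 0 0 0 0; 0.03 0 0 0 0 0; 0.03 0 0 0 0 0; 0.03 0 0 0 0 0; 0.03 0 0 0 0 0; 0.03 0 0 0 0 0; 0.03 0 0 0 0 0; 0.03 0 0 0 0 0'
```

```text
clock: 15.3
position: [579.5, -80.2, 51.0]
tcp_rot: [180.0, 0.0, 108.6]
force: [1.4, -4.2, 3.4]
finger_gap: 0.14
grip_force: 58.5
clock: 16.3
position: [578.5, -77.4, 50.9]
tcp_rot: [180.0, 0.0, 108.6]
force: [0.9, -4.2, 2.7]
finger_gap: 0.141
grip_force: 58.5
```

```bash
python3 -m creep '0.03 0 0 0 0 0; 0.03 0 0 0 0 0; 0.03 0 0 0 0 0; 0.03 0 0 0 0 0; 0.03 0 0 0 0 0; 0.03 0 0 0 0 0; 0.03 0 0 0 0 0; 0.03 0 0 0 0 0; 0.03 0 0 0 0 0; 0.03 0 0 0 0 0'
```

```text
clock: 17.3
position: [577.6, -74.6, 50.9]
tcp_rot: [180.0, 0.0, 108.6]
force: [1.2, -4.2, 2.7]
finger_gap: 0.138
grip_force: 58.5
```

```bash
python3 -m creep '0.03 0 0 0 0 0; 0.03 0 0 0 0 0; 0.03 0 0 0 0 0; 0.03 0 0 0 0 0; 0.03 0 0 0 0 0; 0.03 0 0 0 0 0; 0.03 0 0 0 0 0; 0.03 0 0 0 0 0; 0.03 0 0 0 0 0; 0.03 0 0 0 0 0'
```

```text
clock: 18.3
position: [576.7, -72.0, 50.9]
tcp_rot: [180.0, 0.0, 108.6]
force: [1.6, -5.9, 2.0]
finger_gap: 0.143
grip_force: 58.5
```

```bash
python3 -m creep '0.02 0 0 0 0 0; 0.02 0 0 0 0 0; 0.02 0 0 0 0 0; 0.02 0 0 0 0 0; 0.02 0 0 0 0 0; 0.02 0 0 0 0 0; 0.02 0 0 0 0 0; 0.02 0 0 0 0 0; 0.02 0 0 0 0 0; 0.02 0 0 0 0 0'
```

```text
clock: 19.3
position: [576.6, -71.7, 51.0]
tcp_rot: [180.0, 0.2, 108.6]
force: [3.6, -11.0, -0.5]
finger_gap: 0.138
grip_force: 58.4
```

Contact felt: force rises and the TCP holds while the command goes on. Press on slowly.

```bash
python3 -m creep '0.02 0 0 0 0 0; 0.02 0 0 0 0 0; 0.02 0 0 0 0 0; 0.02 0 0 0 0 0; 0.02 0 0 0 0 0; 0.02 0 0 0 0 0; 0.02 0 0 0 0 0; 0.02 0 0 0 0 0; 0.02 0 0 0 0 0; 0.02 0 0 0 0 0'
```

```text
clock: 20.3
position: [576.3, -70.6, 51.1]
tcp_rot: [179.9, 0.3, 108.6]
force: [4.1, -12.4, -1.5]
finger_gap: 0.141
grip_force: 58.4
```

```bash
python3 -m creep '0.02 0 0 0 0 0; 0.02 0 0 0 0 0; 0.02 0 0 0 0 0; 0.02 0 0 0 0 0; 0.02 0 0 0 0 0; 0.02 0 0 0 0 0; 0.02 0 0 0 0 0; 0.02 0 0 0 0 0; 0.02 0 0 0 0 0; 0.02 0 0 0 0 0'
```

```text
clock: 21.3
position: [575.7, -68.7, 51.1]
tcp_rot: [179.9, 0.3, 108.6]
force: [4.6, -13.4, -1.0]
finger_gap: 0.142
grip_force: 58.4
```

```bash
python3 -m creep '0.02 0 0 0 0 0; 0.02 0 0 0 0 0; 0.02 0 0 0 0 0; 0.02 0 0 0 0 0; 0.02 0 0 0 0 0; 0.02 0 0 0 0 0; 0.02 0 0 0 0 0; 0.01 0 0 0 0 0; 0 0 0 0 0 0; 0 0 0 0 0 0'
```

```text
clock: 22.3
position: [575.2, -67.2, 51.1]
tcp_rot: [179.9, 0.3, 108.6]
force: [4.3, -13.0, -0.6]
finger_gap: 0.144
grip_force: 58.4
```

```bash
python3 -m creep '-0.05 0 0 0 0 0; -0.05 0 0 0 0 0; -0.05 0 0 0 0 0; -0.05 0 0 0 0 0; 0 0 0 0 0 0; 0 0 0 0 0 0; 0 0 0 0 0 0; 0 0 0 0 0 0; 0 0 0 0 0 0; 0 0 0 0 0 0'
python3 -m creep '0 0 0 0 0 0; 0 0 0 0 0 0; 0 0 0 0 0 0; 0 0 0 0 0 0; 0 0 0 0 0 0; 0 0 0 0 0 0; 0 0 0 0 0 0; 0 0 0 0 0 0; 0 0 0 0 0 0; 0 0 0 0 0 0' 5
```

```text
clock: 23.3
position: [575.2, -67.4, 50.9]
tcp_rot: [180.0, 0.1, 108.6]
force: [1.8, -7.1, 0.8]
finger_gap: 0.138
grip_force: 58.5
clock: 24.3
position: [574.9, -66.6, 51.0]
tcp_rot: [180.0, 0.0, 108.6]
force: [0.1, -0.6, 0.3]
finger_gap: 0.586
grip_force: 0.0
```

```bash
python3 -m creep '0 0 -0.5 0 0 0; 0 0 -1 0 0 0; 0 0 -1.5 0 0 0; 0 0 -1.5 0 0 0; 0 0 -1.5 0 0 0; 0 0 -1.5 0 0 0; 0 0 -1.5 0 0 0; 0 0 -1.5 0 0 0; 0 0 -1 0 0 0; 0 0 -0.5 0 0 0'
python3 - <<'E'
from h import *
s=robot.state(); w=viewer.read_camera("wrist"); c=viewer.read_camera("scene")
cv2.imwrite("pics/s5.png",c[:,:,::-1])
a=cv2.imread("pics/scene0.png")[225:305,85:205]; b=c[:,:,::-1][225:305,85:205]
f=lambda i:cv2.resize(i,None,fx=3,fy=3,interpolation=cv2.INTER_CUBIC)
cv2.imwrite("pics/f5.png",np.vstack([np.hstack([f(a),f(b)]),cv2.resize(np.ascontiguousarray(w[:,:,::-1]),(400,300)).repeat(1,0) if 0 else np.hstack([cv2.resize(np.ascontiguousarray(w[:,:,::-1]),(360,270)),cv2.resize(np.ascontiguousarray(c[:,:,::-1]),(360,270))])]))
print(s["clock"],s["position"],s["force"])
E
```

```text
clock: 25.3
position: [575.4, -66.6, 172.6]
tcp_rot: [179.9, 0.1, 108.6]
force: [-0.6, 0.3, 0.4]
finger_gap: 0.587
grip_force: 0.0
25.3 [575.42419556 -66.64455087 172.56620814] [-0.56177987  0.3435745   0.41296055]
```

View pics/f5.png

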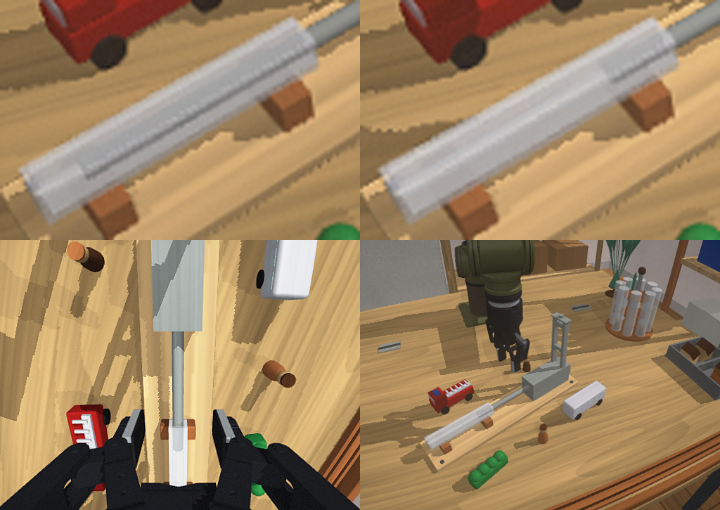

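The tail is seen through the tube: at the start at about scene pixel (112.7,282.3), now at about (167.3,249). The toys stand as before. I check the travel against the TCP strokes (69.4 + 39.7 = 109 mm) to rule out slip.

```bash
python3 - <<'E'
from h import *
a=cast("scene",(112.7,282.3),49);b=cast("scene",(167.3,249),49);print(np.linalg.norm(a-b))
o=cv2.cvtColor(cv2.imread("pics/scene0.png"),6).astype(int);n=cv2.cvtColor(cv2.imread("pics/s5.png"),6).astype(int)
# tail: change of grey along the rod's lower edge line between the two tail pixels
P=np.linspace([102.7,287.7],[177.3,243.5],38)
for x,y in P: 
    i=int(round(x));j=int(round(y)); print((i,j),o[j-2:j+3,i].min(),n[j-2:j+3,i].min(),end='; ')
E
```

```text
109.23817101237978
(103, 288) 162 170; (105, 287) 162 170; (107, 285) 162 170; (109, 284) 159 168; (111, 283) 158 169; (113, 282) 140 167; (115, 281) 124 167; (117, 279) 138 173; (119, 278) 125 167; (121, 277) 126 172; (123, 276) 125 170; (125, 275) 122 169; (127, 273) 139 175; (129, 272) 131 172; (131, 271) 134 173; (133, 270) 131 174; (135, 269) 131 172; (137, 267) 145 176; (139, 266) 145 177; (141, 265) 143 177; (143, 264) 126 172; (145, 263) 125 171; (147, 261) 145 176; (149, 260) 145 175; (151, 259) 144 175; (153, 258) 144 177; (155, 257) 132 173; (157, 255) 161 183; (159, 254) 153 179; (161, 253) 146 176; (163, 252) 146 176; (165, 251) 141 176; (167, 249) 159 169; (169, 248) 158 166; (171, 247) 159 169; (173, 246) 153 163; (175, 245) 152 159; (177, 244) 152 161;
```

The tail moved 109.2 mm in the images and the TCP strokes add up to 109 mm, so the rod did not slip and the stop gave about 4 mm. Handing in.

```bash
python3 -c "
from station import sign_off
print(sign_off())"
```

```text
the job is handed in; nothing more can be done
None
```

The rod is home and released, and the job is handed in at about 25 s: the stop gave an estimated 4 mm (from arm travel, since it can't be seen), readings peaked at about 14 N at the stop, and the toys stand untouched.

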